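Mount the tube carousel and hold its keyed collar home

TASK

Put the tube carousel on the rotator's drive shaft, its square bore down over the square shaft until it sits on the flange. Then put the knurled collar over the post above it and turn it until its hidden keyway drops over the cross pin, and push it fully home against the sprung tip, down onto the carousel's hub. Finish while still gripping the collar and holding it pushed home, so that I can tighten its screw; leave the bottle, the tube rack and the tip box where they are.

Things in the scene. Friction and masses are not known exactly. Their poses are not given: they have to be found in the camera images.
- drive_seat (a point): Drive of a tube rotator: fixed white housing, 170 x 190 x 58 mm, yaw within 0.5 rad of square. The point: centre of the top of its round flange (72 mm across), on the vertical shaft axis, 68 mm above the bench; z up, x and y parallel to the square shaft's sides. Square shaft 20 x 20 mm, from here up to 34 mm, its top 3 mm tapering to 15 mm; nothing on the drive turns
- drive_pin (a point): Centre of the cross pin, on the axis 52 mm above drive_seat: a level pin of square section through the post, 3.6 mm wide, 4 mm high, 19 mm long over both ends (it clears the carousel's bore). Its direction about the vertical differs every time and is NOT given by this point's axes; it can be seen from above, or felt with the collar
- drive_post (a point): Centre of the top of the fixed round post, on the axis 68 mm above drive_seat. The post is 11 mm across, from the square shaft up; its top 5 mm taper to 7 mm. From it stands a sprung tip, 5.6 mm across, ending 77 mm above drive_seat; it presses down along the axis: 3 N to start it, plus 0.5 N per mm
- carousel: Tube carousel, aluminium, about 300 g, loose, flat on the bench left or right of the drive: disc 120 mm across, 12 mm thick, twelve holes near the rim, and a square hub 38 x 38 mm, its top 40 mm above the underside. A square bore 22.5 x 22.5 mm goes right through. Origin: centre of the underside; z up; x, y parallel to the sides of hub and bore. On the flange, origin at drive_seat, any of the 4 ways round
- collar: Knurled steel collar, about 160 g, loose, upright on the bench on the other side of the drive: 41 mm across, 40 mm high, closed top. Blind bore from below, 13 mm across, 31 mm deep. Hidden in its underside four keyways along its x, -x, y, -y: out to 12 mm from the axis, 7 mm wide, 16 mm deep; either opposite pair fits the pin (play 0.1 to 0.2 rad). Origin: centre of the underside, z up
- collar_top (a point): Centre of the collar's closed top, 40 mm above its origin. Heights of this point above drive_seat: 94 mm when the collar is stopped on the pin, out of line (a turn of at most a quarter, either way, lets it drop); 86 mm when its bore meets the sprung tip; 80 mm when home on the carousel's hub, where the tip pushes up with 6 N (let go, it rises again by about 6 mm)
- reagent: Amber bottle, 60 mm across, 130 mm high, a bystander on the robot's far left. Origin: centre of its underside
- tube_rack: Grey tube rack with capped tubes, 160 x 70 mm, 77 mm high, a bystander on the robot's far right. Origin: centre of its underside
- tip_box: Clear box of pipette tips, 60 x 90 mm, 50 mm high, a bystander beyond the drive on the robot's left. Origin: centre of its underside

How it is judged:
By the outcome, as a careful person would: the job done as asked, in the order asked, and still so for the second after the job is handed in, while the arm keeps its last pose, push and grip.
It also fails if it takes over 67 s, if anything falls off the work surface, if the arm or the gripper's body presses on something with over 40 N, if the wrist force passes 120 N, or if a joint passes its speed limit or range.

ROBOT

A 6-joint arm with a two-finger parallel gripper is mounted at the origin on the work surface. World frame = base frame: x ahead of the robot, y to its left, z up, the work surface at z = 0. Lengths are in m, angles in rad, forces in N, time in s.
With the tool pointing down it reaches from about 0.4 to 0.825 m from the base axis. Payload 7 kg.
Tool frame: the origin (TCP) lies at the very end of the fingers, on their centre line; the grasp point (between the pads) lies 19 mm behind it; z points along the fingers, y is the line along which they close (so a half turn about z gives the same grasp; the last joint's range is limited). The gripper opens to 85 mm and grips with 20 to 120 N. Pads are 22 mm wide; open, the fingers measure 114 mm over their backs; the gripper's body (76 mm by 85 mm) begins 54 mm behind the grasp point. The pads swing forward as they close: fully open they stand 13 mm farther back than shut.
Start: joints at [-0.95, 0.359, 0.012, 0, -1.224, -0.288], TCP at [0.22, -0.638, 0.231] pointing down, gripper open.
Joint ranges: [-3.07, 3.07], [-1.43, 2.12], [-1.02, 1.25], [-3.03, 1.67], [-3.05, -0], [-3.03, 3.03]. Speed limits (rad/s): [2.39, 2.39, 3.01, 3.14, 3.14, 3.14].

INTERFACE

Orientations are given as a unit quaternion [w, x, y, z].
In Python, from workcell import env gives the robot as it stands.
- The arm moves only by the tool step_arm, never from a script. Its argument "steps" is one flat list of numbers, 5 for each row, row after row: the finger opening in m, from 0 to 0.0854, then the shift along the tool's x, y, z in m, then the turn about the tool's z in rad. In form: [jaw, x, y, z, roll, jaw, x, y, z, roll, ...]. A call has 1 to 12 rows; each row is the pose to reach, as a shift and turn from the pose commanded when the call began, along the tool's axes at that moment; what a row does not reach only later rows make up. A row lasts 1/12 s, in which the tool goes at most 41.7 mm and 7.16 degrees, less where a joint would pass 70% of its speed; a pose out of reach is approached as far as the arm can. A call with a gripper value outside its range is refused whole. The fingers move at their own pace and stop on an object; "grip_force" is the grip in N (left out, the last holds). Time passes only in rows, so rows that repeat a pose let the fingers close. It gives the time, the measured TCP pose, the force, the opening and the grip force at its end, in the units of the state.
- env.state(): the state, without advancing time (a new reading comes with each control period).
- env.snapshot(name): name is "side" or "top"; returns a dict with "frame" (400x640x3 uint8, blue, green, red), "z_map" (400x640 float32, m along the optical axis (not along the pixel's ray), 0 where there is no reading), "intrinsics" (3x3 intrinsics, pixels), "world_to_cam" (4x4, takes a point from world to camera coordinates). Camera axes: x right, y up, looking along -z (the intrinsics and any distortion apply to the point x, -y, -z); pixel columns grow to the right and rows downward; lengths in m; the calibration is good to about 2 mm. A picture is of the moment at which its call begins.
- env.hand_in(): hands the job in; it is judged then, once.
Trained networks look in a picture, given as the dict that the camera call returned (one of the last four; its "shot" number tells which), for a name from the list of things; names that differ only in an ending like _2 or _b are one class to them, and where a whole thing is asked for, a point or a joint stands for the part that bears it (a point fixed in the world has none). Each returns a list of dicts, best first, with "conf" (0 to 1); they miss things now and then, are a little off and sometimes report something else, mostly with a low value. They report only what shows in the picture. A call takes as long as a camera call.
- env.spot_in(picture, name): "centre" ([x, y, z] in m, in world coordinates, good to about 4 mm: the middle of the surface that is visible of it).
- env.cut_out(picture, name): "mask" (400x640 bool, what is visible of it).
- env.place_of(picture, name): "centre" ([x, y, z] in m, in world coordinates, good to about 4 mm: a listed point, or the origin of a listed thing).
The state is a dict: "t": time; "qpos": joint angles; "dq": joint speeds; "joint_torque": joint torques, N m; "ee_pos": TCP position; "orientation": TCP orientation; "wrist_force": force on the tool from outside, world axes, zero at the start; "moment": the same for the moment, N m; "finger_gap": opening from 0.0 (shut) to 1.0 (fully open); "grip_force": force on a finger pad.
Only numpy, scipy, OpenCV 4.12 (cv2) and the standard library are available. Lean on these libraries where they do the work, as an engineer would, in place of code of your own. Each camera call takes 0.05 s, during which the arm holds its last target. There are 200 camera calls.

## Working session

There is one attempt and no reset: what is moved stays moved. The work goes in short steps, Python scripts to look and compute and a tool call to move; the robot and the scene stay as the last step left them, time stands still between calls to the robot, and variables do not carry over. Pictures are saved under pics/ and viewed, at most 10 in all, crops included, and the job is handed in when it is done.

Besides the shell and the picture viewer there is one more tool, called after "Request:" as name(argument=value, ...) on one line, values as JSON. step_arm: Moves the arm, as the interface text tells. Its arguments: {"type":"object","properties":{"steps":{"type":"array","items":{"type":"number"}},"grip_force":{"type":"number"}},"required":["steps"]}

```bash
mkdir -p pics; cat > h.py <<'E'
import numpy as np, cv2
from workcell import env
def cloud(s):
    K=np.array(s["intrinsics"]);T=np.linalg.inv(np.array(s["world_to_cam"]));z=s["z_map"]
    v,u=np.mgrid[:400,:640]
    P=np.stack([(u-K[0,2])/K[0,0]*z,-(v-K[1,2])/K[1,1]*z,-z,np.ones_like(z)],-1)@T.T
    P=P[...,:3];P[z==0]=np.nan;return P
def proj(s,p):
    K=np.array(s["intrinsics"]);c=np.array(s["world_to_cam"])@np.r_[p,1]
    return K[0,2]+K[0,0]*c[0]/-c[2],K[1,2]+K[1,1]*-c[1]/-c[2]
E
python3 - <<'E'
from h import *
print(env.state())
for n in ["top","side"]:
    s=env.snapshot(n);cv2.imwrite(f"pics/{n}0.png",s["frame"])
    print(n,np.array(s["intrinsics"]).tolist(),np.linalg.inv(s["world_to_cam"])[:3,3], [k for k in s])
    for o in ["drive_seat","drive_pin","drive_post","carousel","collar","collar_top","reagent","tube_rack","tip_box"]:
        print(o,[(np.round(r["centre"],4).tolist(),round(r["conf"],2)) for r in env.place_of(s,o)[:2]])
    P=cloud(s)
    for o in ["carousel","collar"]:
        for r in env.cut_out(s,o)[:1]:
            m=r["mask"];Q=P[m];Q=Q[~np.isnan(Q[:,0])]
            top=Q[Q[:,2]>np.percentile(Q[:,2],97)-.004]
            print(o,m.sum(),np.nanmedian(top,0),len(top),cv2.minAreaRect((top[:,:2]*1000).astype(np.float32)))
E
```

```text
{'t': 0.0, 'qpos': array([-9.49922185e-01,  3.59347174e-01,  1.10555381e-02, -3.48661431e-04,
       -1.22410270e+00, -2.88135077e-01]), 'dq': array([ 6.80601037e-04,  5.54316431e-04,  7.44150796e-04, -1.78203295e-05,
        9.59704278e-04,  3.21381384e-04]), 'joint_torque': array([-3.72724735e-04, -5.83326924e+01,  2.93417609e+01,  6.93655372e+00,
       -5.96907019e-03, -1.68555324e-06]), 'ee_pos': array([ 0.22031366, -0.63751862,  0.23038819]), 'orientation': array([-2.03507025e-04, -1.65544506e-01,  9.86201983e-01,  7.89849560e-04]), 'wrist_force': array([-0.27164515,  0.64371594,  0.35640316]), 'moment': array([0.01670262, 0.03149248, 0.0310126 ]), 'grip_force': 0.0, 'finger_gap': 1.0047535959908487}
top [[367.4495424491397, 0.0, 325.17442695661265], [0.0, 367.4495424491397, 201.63679798513198], [0.0, 0.0, 1.0]] [0.41069675 0.01936795 1.15808444] ['frame', 'z_map', 'intrinsics', 'world_to_cam', 'shot']
drive_seat [([0.5458, -0.0473, 0.0687], 0.94)]
drive_pin [([0.5527, -0.0493, 0.123], 0.91)]
drive_post [([0.5509, -0.0473, 0.1397], 0.58)]
carousel [([0.4966, -0.2701, 0.0048], 0
[... 876 characters left out ...]
.93)]
carousel [([0.5, -0.2635, -0.0046], 0.55), ([0.522, 0.253, 0.0423], 0.46)]
collar [([0.523, 0.2516, 0.0397], 0.65), ([0.5261, 0.2477, 0.0006], 0.51)]
collar_top [([0.5227, 0.252, 0.0402], 0.73)]
reagent [([0.5256, 0.4648, 0.0012], 0.8)]
tube_rack [([0.5132, -0.4584, 0.0005], 0.97), ([0.5517, -0.0504, 0.1185], 0.63)]
tip_box [([0.6623, 0.2433, 0.0027], 0.6), ([0.5, -0.267, -0.006], 0.17)]
carousel 590 [ 0.49789326 -0.26337023  0.03949643] 53 ((493.6052551269531, -217.06137084960938), (38.3612060546875, 140.05934143066406), 5.118594169616699)
collar 278 [0.52129266 0.24971036 0.039583  ] 122 ((521.1103515625, 250.5958709716797), (35.34514617919922, 37.078651428222656), 5.476996421813965)
```

View pics/top0.png

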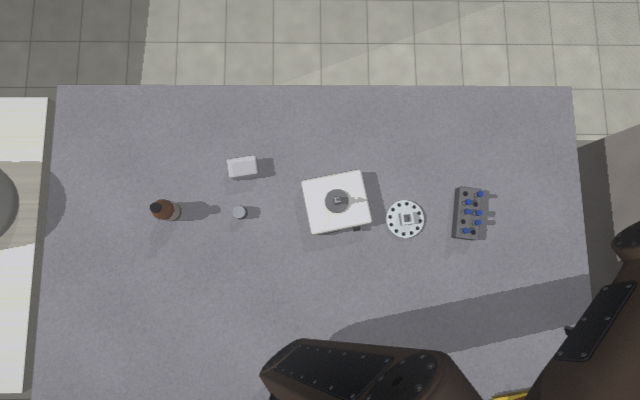

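View pics/side0.png

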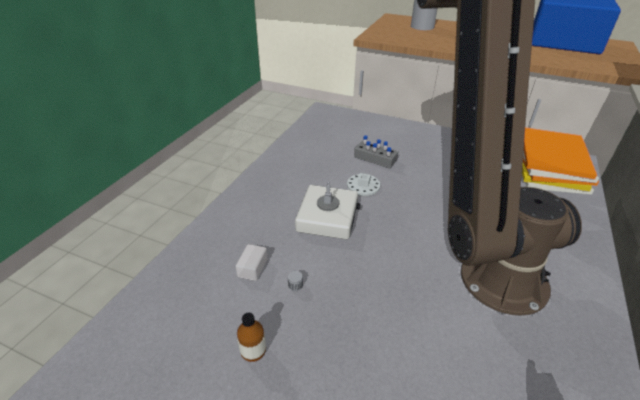

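```bash
python3 - <<'E'
from h import *
out=[]
for n in ["top","side"]:
    s=env.snapshot(n);P=cloud(s);g=cv2.cvtColor(s["frame"],cv2.COLOR_BGR2GRAY)
    d=np.hypot(P[...,0]-.548,P[...,1]+.048)
    m=(P[...,2]>.045)&(P[...,2]<.064)&(d<.16)&(g>150)
    Q=P[m];r=cv2.minAreaRect((Q[:,:2]*1000).astype(np.float32));print(n,"housing",r,np.median(Q,0))
    f=(abs(P[...,2]-.068)<.006)&(d<.045)&(g<150);print("flange",P[f].mean(0),f.sum(), cv2.minEnclosingCircle((P[f][:,:2]*1000).astype(np.float32)))
    h=(P[...,2]>.108)&(d<.02);print("post",np.round(P[h].mean(0),4),np.round(P[h]*1000).tolist())
    h=(P[...,2]>.09)&(P[...,2]<.106)&(d<.025);print("shaft",np.round(P[h].mean(0),4),h.sum())
    u,v=proj(s,[.548,-.047,.1]);u,v=int(u),int(v)
    out.append(cv2.resize(s["frame"][v-18:v+18,u-18:u+18],(390,390),interpolation=cv2.INTER_CUBIC)); print("crop origin",u-18,v-18)
    print([(o,np.round(env.place_of(s,o)[0]["centre"],4)) for o in ["drive_seat","drive_pin","drive_post"] if env.place_of(s,o)])
cv2.imwrite("pics/c1.png",np.hstack(out))
E
```

```text
top housing ((551.472412109375, -45.14540100097656), (167.7267608642578, 185.52593994140625), 10.952468872070312) [ 0.54745893 -0.04300197  0.05927078]
flange [ 0.55020931 -0.04701113  0.06913602] 379 ((550.4022827148438, -48.33414077758789), 36.727054595947266)
post [ 0.5499 -0.046   0.1324] [[560.0, -50.0, 123.0], [555.0, -44.0, 135.0], [554.0, -46.0, 145.0], [555.0, -50.0, 133.0], [552.0, -44.0, 137.0], [551.0, -46.0, 148.0], [550.0, -49.0, 149.0], [552.0, -42.0, 118.0], [550.0, -44.0, 133.0], [549.0, -46.0, 141.0], [550.0, -50.0, 134.0], [549.0, -42.0, 115.0], [547.0, -44.0, 132.0], [547.0, -47.0, 133.0], [547.0, -49.0, 135.0], [545.0, -44.0, 124.0], [546.0, -47.0, 122.0], [542.0, -44.0, 125.0]]
shaft [ 0.5492 -0.047   0.102 ] 33
crop origin 319 182
[('drive_seat', array([ 0.543 , -0.0448,  0.0695])), ('drive_pin', array([ 0.55  , -0.0522,  0.1194])), ('drive_post', array([ 0.5503, -0.0472,  0.1397]))]
side housing ((550.4318237304688, -44.94879150390625), (169.73171997070312, 195.3162078857422), 11.128849983215332) [ 0.53769577 -0.01438802  0.05709074]
flange [ 0.54563929 -0.038
[... 262 characters left out ...]
.0, 133.0], [546.0, -48.0, 132.0], [550.0, -41.0, 132.0], [547.0, -41.0, 133.0], [546.0, -48.0, 129.0], [557.0, -50.0, 120.0], [550.0, -41.0, 128.0], [548.0, -43.0, 127.0], [546.0, -46.0, 126.0], [557.0, -51.0, 115.0], [551.0, -44.0, 122.0], [547.0, -42.0, 125.0], [545.0, -46.0, 122.0], [549.0, -39.0, 122.0], [548.0, -44.0, 119.0], [545.0, -45.0, 120.0], [541.0, -43.0, 122.0], [550.0, -42.0, 116.0], [546.0, -40.0, 118.0], [546.0, -47.0, 114.0], [551.0, -45.0, 110.0], [548.0, -44.0, 112.0], [545.0, -46.0, 111.0], [546.0, -40.0, 111.0]]
shaft [ 0.548  -0.0418  0.0985] 40
crop origin 310 175
[('drive_seat', array([ 0.55  , -0.044 ,  0.0665])), ('drive_post', array([ 0.5472, -0.0461,  0.1397]))]
```

View pics/c1.png

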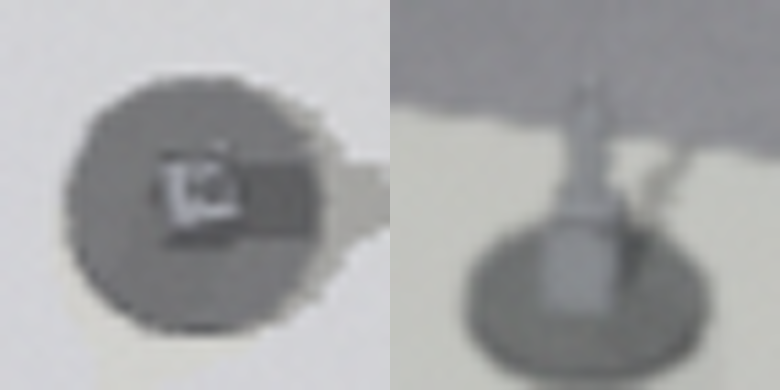

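The top view (left crop) shows the flange as a circle with the shaft near its centre. The side view shows the post above it, and its depth points agree. The axis is about (0.549, -0.046) with the housing yaw about +11°. The pin runs at about -20°.

Next I move above the carousel.

Request:
step_arm(steps=[0.06,-0.385,0.262,0.12,0.228,0.06,-0.385,0.262,0.12,0.228,0.06,-0.385,0.262,0.12,0.228,0.06,-0.385,0.262,0.12,0.228,0.06,-0.385,0.262,0.12,0.228,0.06,-0.385,0.262,0.12,0.228,0.06,-0.385,0.262,0.12,0.228,0.06,-0.385,0.262,0.12,0.228,0.06,-0.385,0.262,0.12,0.228,0.06,-0.385,0.262,0.12,0.228,0.06,-0.385,0.262,0.12,0.228,0.06,-0.385,0.262,0.12,0.228], grip_force=60)

```text
t: 2.85
ee_pos: [0.5005, -0.2616, 0.1106]
orientation: [0.0, -0.053, 0.999, 0.0]
wrist_force: [-0.9, -0.6, -0.6]
finger_gap: 0.7
grip_force: 0.0
```

```bash
cat >> h.py <<'E'
def go(x,y,z,yd=None):
    st=env.state();q=st["orientation"];p=st["ee_pos"]
    from scipy.spatial.transform import Rotation as R
    M=R.from_quat(np.r_[q[1:],q[0]]).as_matrix();a=np.degrees(np.arctan2(M[1,1],M[0,1]))
    print("t",round(st["t"],2),"p",np.round(p,4),"ydeg",round(a,2),"gap",round(st["finger_gap"]*85.4,1),"F",np.round(st["wrist_force"],1),"grip",round(st["grip_force"],1),"tilt",np.round(M[:2,2],3),"q6",round(st["qpos"][5],2))
    if x is not None: print("shift",np.round(M.T@(np.array([x,y,z])-p),4),"roll",None if yd is None else round(np.radians(a-yd),4))
    return p,M,a
E
python3 - <<'E'
from h import *
go(.499,-.264,.014,96)
E
```

```text
t 2.85 p [ 0.5005 -0.2616  0.1106] ydeg 96.11 gap 59.8 F [-0.9 -0.6 -0.6] grip 0.0 tilt [0. 0.] q6 -1.33
shift [ 0.0018 -0.0022  0.0965] roll 0.0019
```

Request:
step_arm(steps=[0.06,0.002,-0.002,0.04,0,0.06,0.002,-0.002,0.08,0,0.06,0.002,-0.002,0.095,0,0.06,0.002,-0.002,0.095,0,0.03,0.002,-0.002,0.095,0,0.03,0.002,-0.002,0.095,0,0.03,0.002,-0.002,0.095,0,0.03,0.002,-0.002,0.095,0,0.03,0.002,-0.002,0.095,0,0.03,0.002,-0.002,0.095,0], grip_force=60)

```text
t: 3.68
ee_pos: [0.498, -0.2671, 0.0179]
orientation: [0.001, -0.052, 0.999, -0.0]
wrist_force: [-0.8, 1.4, 7.1]
finger_gap: 0.43
grip_force: 61.9
```

```bash
python3 - <<'E'
from h import *
go(None,0,0)
E
```

```text
t 3.68 p [ 0.498  -0.2671  0.0179] ydeg 96.01 gap 36.7 F [-0.8  1.4  7.1] grip 61.9 tilt [ 0.003 -0.001] q6 -1.32
```

Request:
step_arm(steps=[0.03,0,0,-0.02,0,0.03,0,0,-0.05,0,0.03,0,0,-0.09,0,0.03,0,0,-0.13,0,0.03,0,0,-0.17,0,0.03,0,0,-0.18,0,0.03,0,0,-0.18,0], grip_force=80)

```text
t: 4.27
ee_pos: [0.4989, -0.2674, 0.2009]
orientation: [0.004, -0.052, 0.999, -0.001]
wrist_force: [1.4, -0.3, -3.5]
finger_gap: 0.429
grip_force: 82.6
```

```bash
python3 - <<'E'
from h import *
p,M,a=go(.5495,-.0465,.195,101)
for n in ["top","side"]:
    s=env.snapshot(n);cv2.imwrite(f"pics/{n}1.png",s["frame"]);P=cloud(s)
    r=env.cut_out(s,"carousel");print(n,[(x["conf"],x["mask"].sum()) for x in r],[np.round(x["centre"],4) for x in env.place_of(s,"carousel")])
    m=(abs(P[...,2]-.189)<.005)&(np.hypot(P[...,0]-p[0],P[...,1]-p[1])<.07);Q=P[m]
    print(m.sum(),np.median(Q,0),cv2.minEnclosingCircle((Q[:,:2]*1000).astype(np.float32)))
E
```

```text
t 4.27 p [ 0.4989 -0.2674  0.2009] ydeg 96.01 gap 36.6 F [ 1.4 -0.3 -3.5] grip 82.6 tilt [ 0.008 -0.002] q6 -1.32
shift [-0.0734  0.2144  0.0059] roll -0.087
top [(0.79, np.int64(502))] [array([ 0.4984, -0.2706,  0.1827])]
84 [ 0.46213152 -0.25016093  0.19319116] ((478.33746337890625, -264.91473388671875), 46.79441452026367)
side [(0.88, np.int64(489)), (0.41, np.int64(2639))] [array([ 0.499 , -0.2666,  0.1717])]
406 [ 0.4855225 -0.2481917  0.1883625] ((498.3935241699219, -262.73175048828125), 62.336143493652344)
```

View pics/top1.png

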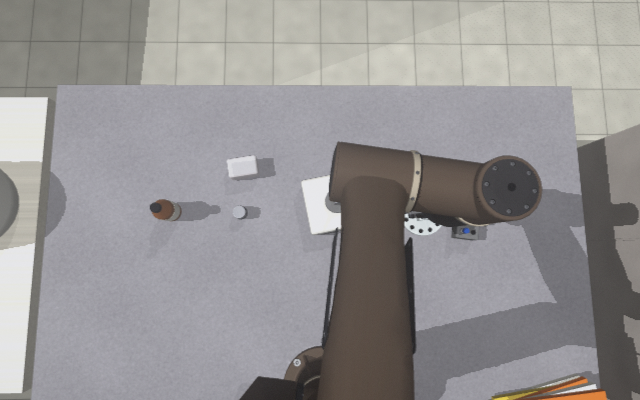

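The carousel is held level at about z 0.183, and its disc is partly hidden under the arm at about pixel (420,222). I'll carry it above the drive.

Request:
step_arm(steps=[0.03,-0.012,0.035,0,-0.01,0.03,-0.025,0.072,0,-0.04,0.03,-0.037,0.108,0,-0.07,0.03,-0.049,0.144,0,-0.087,0.03,-0.062,0.18,0,-0.087,0.03,-0.07,0.205,0,-0.087,0.03,-0.0735,0.2145,0,-0.087,0.03,-0.0735,0.2145,0,-0.087,0.03,-0.0735,0.2145,0,-0.087,0.03,-0.0735,0.2145,0,-0.087])

```text
t: 5.4
ee_pos: [0.5471, -0.0464, 0.1955]
orientation: [-0.001, -0.096, 0.995, -0.0]
wrist_force: [0.7, -0.2, -2.5]
finger_gap: 0.424
grip_force: 82.5
```

```bash
python3 - <<'E'
from h import *
p,M,a=go(.5495,-.0465,.195,101)
for n in ["top","side"]:
    s=env.snapshot(n);cv2.imwrite(f"pics/{n}2.png",s["frame"]);np.savez(f"pics/{n}2.npz",**{k:s[k] for k in s});P=cloud(s)
    r=env.cut_out(s,"carousel");print(n,[(x["conf"],x["mask"].sum()) for x in r],[np.round(x["centre"],4) for x in env.place_of(s,"carousel")])
    m=(P[...,2]>.18)&(P[...,2]<.205)&(np.hypot(P[...,0]-p[0],P[...,1]-p[1])<.07);Q=P[m]
    print(m.sum(),np.median(Q,0),cv2.minEnclosingCircle((Q[:,:2]*1000).astype(np.float32)))
    u,v=proj(s,[p[0],p[1],.15]);u,v=int(u),int(v)
    cv2.imwrite(f"pics/c{n}2.png",cv2.resize(s["frame"][v-50:v+50,u-60:u+60],(780,585),interpolation=cv2.INTER_CUBIC)); print(u-60,v-50)
E
```

```text
t 5.4 p [ 0.5471 -0.0464  0.1955] ydeg 100.97 gap 36.2 F [ 0.7 -0.2 -2.5] grip 82.5 tilt [-0.002 -0.   ] q6 -1.65
shift [-0.0023 -0.0006  0.0005] roll -0.0005
top [(0.57, np.int64(517))] []
506 [ 0.51505538 -0.04246949  0.19106228] ((535.1727905273438, -47.12921142578125), 57.715919494628906)
278 148
side [(0.85, np.int64(704))] [array([ 0.5498, -0.0481,  0.176 ]), array([ 0.5517, -0.0511,  0.1183])]
649 [ 0.53459909 -0.02635732  0.18940469] ((547.5479736328125, -44.716373443603516), 61.684383392333984)
268 130
```

View pics/cside2.png

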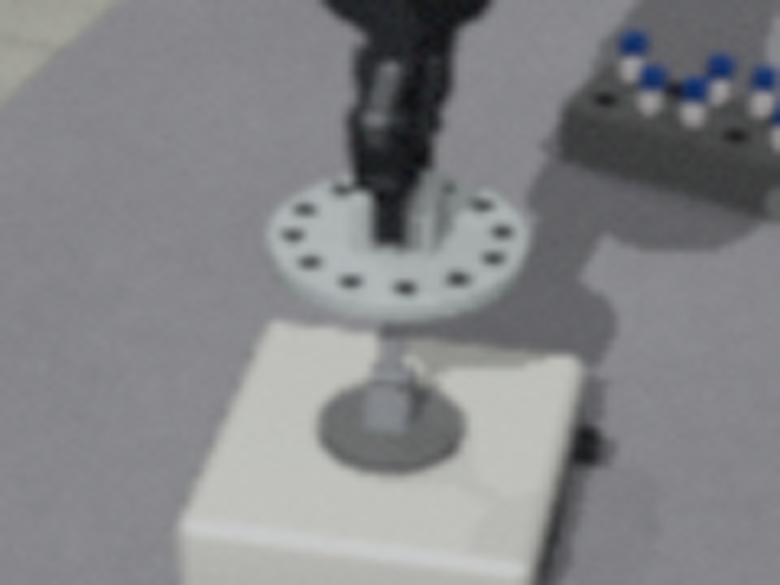

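The side crop shows the disc (centre about (398,245) in the crop) directly above the flange at (392,428). Measured the same way from the side camera, the two circles agree within 0.5 mm. I'll descend gently.

Request:
step_arm(steps=[0.03,0,0,0.01,0,0.03,0,0,0.02,0,0.03,0,0,0.03,0,0.03,0,0,0.04,0,0.03,0,0,0.045,0,0.03,0,0,0.045,0])

```text
t: 6.2
ee_pos: [0.5466, -0.0459, 0.1493]
orientation: [-0.002, -0.096, 0.995, -0.0]
wrist_force: [-0.2, 0.1, -2.9]
finger_gap: 0.427
grip_force: 82.5
```

```bash
python3 - <<'E'
from h import *
p,M,a=go(.5495,-.0465,.086,101)
s=env.snapshot("side");P=cloud(s)
m=(P[...,2]>p[2]-.013)&(P[...,2]<p[2]+.005)&(np.hypot(P[...,0]-p[0],P[...,1]-p[1])<.07);Q=P[m]
print(m.sum(),np.median(Q,0),cv2.minEnclosingCircle((Q[:,:2]*1000).astype(np.float32)))
E
```

```text
t 6.2 p [ 0.5466 -0.0459  0.1493] ydeg 100.98 gap 36.5 F [-0.2  0.1 -2.9] grip 82.5 tilt [-0.003 -0.001] q6 -1.65
shift [-0.0029 -0.0012  0.0633] roll -0.0003
609 [ 0.534832   -0.02726252  0.14259592] ((546.3447265625, -44.21484375), 62.01181411743164)
```

Request:
step_arm(steps=[0.03,-0.001,-0.0008,0.0,0,0.03,-0.001,-0.0008,0.006,0,0.03,-0.001,-0.0008,0.012,0,0.03,-0.001,-0.0008,0.018,0,0.03,-0.001,-0.0008,0.024,0,0.03,-0.001,-0.0008,0.028,0,0.03,-0.001,-0.0008,0.032,0,0.03,-0.001,-0.0008,0.036,0,0.03,-0.001,-0.0008,0.036,0])

```text
t: 7.0
ee_pos: [0.5485, -0.0465, 0.1145]
orientation: [-0.0, -0.096, 0.995, -0.0]
wrist_force: [0.3, -0.7, -2.9]
finger_gap: 0.422
grip_force: 82.6
```

```bash
python3 - <<'E'
from h import *
p,M,a=go(.5495,-.0465,.086,101)
E
```

```text
t 7.0 p [ 0.5485 -0.0465  0.1145] ydeg 100.98 gap 36.1 F [ 0.3 -0.7 -2.9] grip 82.6 tilt [-0.001 -0.   ] q6 -1.65
shift [-0.001  -0.0001  0.0285] roll -0.0003
```

Request:
step_arm(steps=[0.03,0,0,0.005,0,0.03,0,0,0.01,0,0.03,0,0,0.015,0,0.03,0,0,0.02,0,0.03,0,0,0.024,0,0.03,0,0,0.027,0,0.03,0,0,0.029,0,0.03,0,0,0.029,0])

```text
t: 7.67
ee_pos: [0.5487, -0.0465, 0.086]
orientation: [-0.0, -0.096, 0.995, -0.0]
wrist_force: [1.9, -3.8, -3.4]
finger_gap: 0.423
grip_force: 82.3
```

```bash
python3 - <<'E'
from h import *
p,M,a=go(.5495,-.0465,.086,101)
E
```

```text
t 7.67 p [ 0.5487 -0.0465  0.086 ] ydeg 100.99 gap 36.1 F [ 1.9 -3.8 -3.4] grip 82.3 tilt [-0. -0.] q6 -1.65
shift [-0.0008 -0.0002  0.    ] roll -0.0002
```

Request:
step_arm(steps=[0.03,0,-0.0008,0.002,0,0.03,0,-0.0008,0.002,0,0.065,0,-0.0008,0.0,0,0.065,0,-0.0008,0.0,0,0.065,0,-0.0008,0.0,0,0.065,0,-0.0008,0.0,0])

```text
t: 8.17
ee_pos: [0.5491, -0.047, 0.0862]
orientation: [0.0, -0.096, 0.995, 0.0]
wrist_force: [0.3, -0.5, 0.6]
finger_gap: 0.756
grip_force: 0.0
```

```bash
python3 - <<'E'
from h import *
p,M,a=go(.5495,-.0465,.086,101)
E
```

```text
t 8.17 p [ 0.5491 -0.047   0.0862] ydeg 100.99 gap 64.6 F [ 0.3 -0.5  0.6] grip 0.0 tilt [0. 0.] q6 -1.65
shift [-0.0005  0.0004  0.0002] roll -0.0002
```

Request:
step_arm(steps=[0.065,0,0,-0.03,0,0.065,0,0,-0.07,0,0.065,0,0,-0.11,0,0.065,-0.004,0.038,-0.12,0,0.065,-0.008,0.078,-0.12,0,0.065,-0.012,0.118,-0.12,0,0.065,-0.016,0.158,-0.12,0,0.065,-0.02,0.198,-0.12,0,0.065,-0.024,0.238,-0.1,0,0.065,-0.028,0.275,-0.08,0,0.065,-0.03,0.297,-0.05,0,0.065,-0.03,0.297,-0.03,0])

```text
t: 9.17
ee_pos: [0.5209, 0.2542, 0.1138]
orientation: [-0.0, -0.097, 0.995, 0.0]
wrist_force: [0.4, -0.8, -1.2]
finger_gap: 0.763
grip_force: 0.0
```

Request:
step_arm(steps=[0.065,0,0,0,0,0.065,0,0,0,0])

```text
t: 9.33
ee_pos: [0.5212, 0.2497, 0.1153]
orientation: [-0.001, -0.096, 0.995, -0.001]
wrist_force: [0.4, -0.4, 0.1]
finger_gap: 0.757
grip_force: 0.0
```

```bash
python3 - <<'E'
from h import *
p,M,a=go(.522,.250,.008,101)
for n in ["top","side"]:
    s=env.snapshot(n);P=cloud(s)
    d=np.hypot(P[...,0]-.549,P[...,1]+.047)
    m=(abs(P[...,2]-.08)<.006)&(d<.07);Q=P[m];print(n,"disc",m.sum(),np.median(Q,0),cv2.minEnclosingCircle((Q[:,:2]*1000).astype(np.float32)))
    m=(abs(P[...,2]-.108)<.005)&(d<.03);Q=P[m];print("hub",m.sum(),np.mean(Q,0),cv2.minAreaRect((Q[:,:2]*1000).astype(np.float32)))
    h=(P[...,2]>.116)&(P[...,2]<.127)&(d<.015);print("pin",np.round(P[h]*1000).tolist())
    m=(P[...,2]>.03)&(P[...,2]<.045)&(np.hypot(P[...,0]-.522,P[...,1]-.25)<.028);Q=P[m];print("collar",m.sum(),np.mean(Q,0),cv2.minEnclosingCircle((Q[:,:2]*1000).astype(np.float32)))
    print("collar",[np.round(x["centre"],4) for x in env.place_of(s,"collar")])
    u,v=proj(s,[.549,-.047,.1]);u,v=int(u),int(v)
    cv2.imwrite(f"pics/c{n}3.png",cv2.resize(s["frame"][v-25:v+25,u-25:u+25],(390,390),interpolation=cv2.INTER_CUBIC))
a=[cv2.imread(f"pics/c{n}3.png") for n in ["top","side"]];cv2.imwrite("pics/c3.png",np.hstack(a))
E
```

```text
t 9.33 p [0.5212 0.2497 0.1153] ydeg 101.03 gap 64.7 F [ 0.4 -0.4  0.1] grip 0.0 tilt [-0.002 -0.002] q6 -2.16
shift [-0.0011  0.0003  0.1073] roll 0.0006
top disc 1059 [ 0.54785387 -0.04454957  0.08153172] ((551.323974609375, -46.16349411010742), 60.19340515136719)
hub 122 [ 0.54992096 -0.04603632  0.10858229] ((551.006591796875, -45.753334045410156), (38.48970413208008, 37.98481750488281), 11.692026138305664)
pin [[560.0, -50.0, 122.0], [551.0, -42.0, 122.0], [549.0, -42.0, 117.0], [546.0, -48.0, 118.0], [542.0, -44.0, 126.0]]
collar 85 [0.5168029  0.24635178 0.04034456] ((520.439697265625, 247.93582153320312), 19.206336975097656)
collar [array([0.5212, 0.2486, 0.0008])]
side disc 0 [nan nan nan] ((0.0, 0.0), 0.0)
hub 0 [nan nan nan] ((0.0, 0.0), (0.0, 0.0), 0.0)
pin []
collar 163 [0.51971462 0.25223682 0.03827356] ((521.3505249023438, 250.5598602294922), 20.643564224243164)
collar [array([ 0.5234,  0.2502, -0.0019])]
  return _methods._mean(a, axis=axis, dtype=dtype,
  ret = um.true_divide(
```

View pics/c3.png

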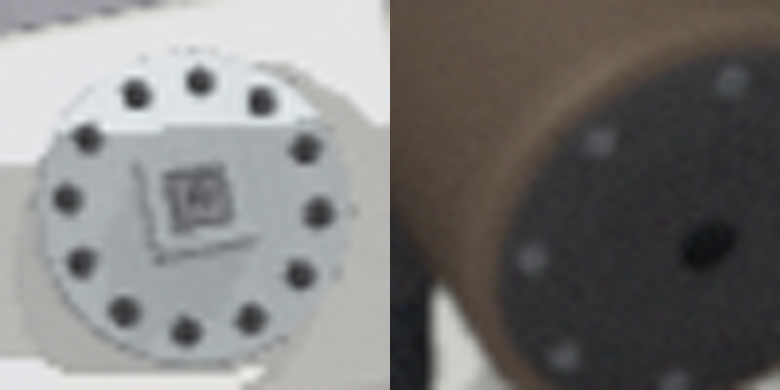

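The carousel is seated: in the top crop (left) the disc shows concentric on the drive with the square bore at about (198,200), and the heights read 0.081 and 0.108 as they should. Next I grasp the collar.

Request:
step_arm(steps=[0.065,0,0,0.04,0,0.065,0,0,0.08,0,0.065,0,0,0.105,0,0.065,0,0,0.105,0,0.065,0,0,0.105,0,0.035,0,0,0.105,0,0.035,0,0,0.105,0,0.035,0,0,0.105,0,0.035,0,0,0.105,0,0.035,0,0,0.105,0], grip_force=60)

```text
t: 10.37
ee_pos: [0.5234, 0.2512, 0.0142]
orientation: [0.002, -0.096, 0.995, 0.001]
wrist_force: [0.2, -0.5, 5.8]
finger_gap: 0.441
grip_force: 60.3
```

```bash
python3 - <<'E'
from h import *
go(.5495,-.0465,.215,101)
E
```

```text
t 10.37 p [0.5234 0.2512 0.0142] ydeg 101.02 gap 37.7 F [ 0.2 -0.5  5.8] grip 60.3 tilt [0.004 0.003] q6 -2.16
shift [ 0.0304 -0.2968 -0.2015] roll 0.0004
```

Request:
step_arm(steps=[0.055,0,0,0.0,0,0.055,0,0,0.0,0,0.055,0,0,0.007,0,0.055,0,0,0.007,0,0.055,0,0,0.007,0])

```text
t: 10.78
ee_pos: [0.5214, 0.2499, 0.0038]
orientation: [-0.0, -0.096, 0.995, -0.0]
wrist_force: [-0.3, -0.2, 0.1]
finger_gap: 0.646
grip_force: 0.0
```

Request:
step_arm(steps=[0.035,0,0,0,0,0.035,0,0,0,0,0.035,0,0,0,0,0.035,0,0,0,0], grip_force=70)

```text
t: 11.12
ee_pos: [0.5219, 0.2503, 0.0044]
orientation: [0.0, -0.096, 0.995, 0.0]
wrist_force: [-0.4, 0.3, 2.0]
finger_gap: 0.441
grip_force: 70.3
```

```bash
python3 - <<'E'
from h import *
go(.5495,-.0465,.205,101)
s=env.snapshot("side");u,v=proj(s,[.522,.25,.05]);u,v=int(u),int(v)
cv2.imwrite("pics/c4.png",cv2.resize(s["frame"][v-40:v+40,u-40:u+40],(560,560),interpolation=cv2.INTER_CUBIC))
E
```

```text
t 11.12 p [0.5219 0.2503 0.0044] ydeg 100.99 gap 37.6 F [-0.4  0.3  2. ] grip 70.3 tilt [0. 0.] q6 -2.16
shift [ 0.0294 -0.2966 -0.2006] roll -0.0001
```

View pics/c4.png

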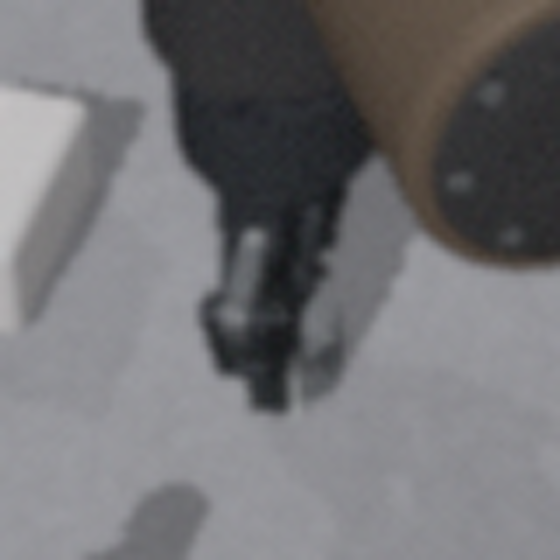

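The picture shows the near finger at about (272,370) on the collar, whose far side shows at about (325,365), so the collar is gripped low. I'll lift and carry it above the post.

Request:
step_arm(steps=[0.035,0,0,-0.04,0,0.035,0,0,-0.08,0,0.035,0,0,-0.12,0,0.035,0,0,-0.16,0,0.035,0.003,-0.036,-0.19,0,0.035,0.007,-0.074,-0.2,0,0.035,0.011,-0.112,-0.2,0,0.035,0.015,-0.15,-0.2,0,0.035,0.019,-0.19,-0.2,0,0.035,0.023,-0.23,-0.2,0,0.035,0.027,-0.267,-0.2,0,0.035,0.0295,-0.2965,-0.2,0])

```text
t: 12.17
ee_pos: [0.5485, -0.049, 0.2039]
orientation: [-0.0, -0.095, 0.995, 0.0]
wrist_force: [-0.2, 0.0, -1.4]
finger_gap: 0.442
grip_force: 71.3
```

Request:
step_arm(steps=[0.035,0,0,0,0,0.035,0,0,0,0,0.035,0,0,0,0])

```text
t: 12.42
ee_pos: [0.549, -0.0466, 0.2038]
orientation: [-0.0, -0.095, 0.995, 0.0]
wrist_force: [-0.2, 0.7, -3.0]
finger_gap: 0.445
grip_force: 71.4
```

```bash
python3 - <<'E'
from h import *
p,M,a=go(.5495,-.0465,.15,101)
for n in ["top","side"]:
    s=env.snapshot(n);P=cloud(s)
    for x in env.cut_out(s,"collar"):
        m=x["mask"];Q=P[m];Q=Q[~np.isnan(Q[:,0])];print(n,x["conf"],m.sum(),np.median(Q,0),Q.min(0),Q.max(0))
    print([(np.round(x["centre"],4),round(x["conf"],2)) for o in ["collar","collar_top","drive_post","drive_seat"] for x in env.place_of(s,o)])
    u,v=proj(s,[p[0],p[1],.16]);u,v=int(u),int(v);print(u,v)
    cv2.imwrite(f"pics/c{n}5.png",cv2.resize(s["frame"][v-40:v+40,u-40:u+40],(560,560),interpolation=cv2.INTER_CUBIC))
E
```

```text
t 12.42 p [ 0.549  -0.0466  0.2038] ydeg 100.93 gap 38.0 F [-0.2  0.7 -3. ] grip 71.4 tilt [-0.001  0.   ] q6 -1.65
shift [-0.0005 -0.      0.0538] roll -0.0013
top 0.23 535 [ 0.52391497 -0.04061746  0.08178595] [ 0.49153031 -0.10021284  0.06972635] [0.55132904 0.00931731 0.1135342 ]
[]
338 196
side 0.55 1869 [0.52137103 0.02183062 0.0555699 ] [ 0.44863425 -0.19662462 -0.00289717] [0.67892529 0.0646667  0.06790747]
side 0.48 41 [ 0.53166031 -0.03637689  0.2215264 ] [ 0.52832382 -0.05514987  0.20431894] [ 0.56425987 -0.02740279  0.24096626]
[(array([ 0.5519, -0.0469,  0.2016]), 0.6), (array([ 0.5491, -0.0436,  0.2396]), 0.56), (array([0.5274, 0.4658, 0.0018]), 0.31), (array([0.6613, 0.2441, 0.0043]), 0.3), (array([ 0.5445, -0.046 ,  0.1369]), 0.8), (array([ 0.5492, -0.046 ,  0.0623]), 0.72)]
328 177
```

View pics/cside5.png

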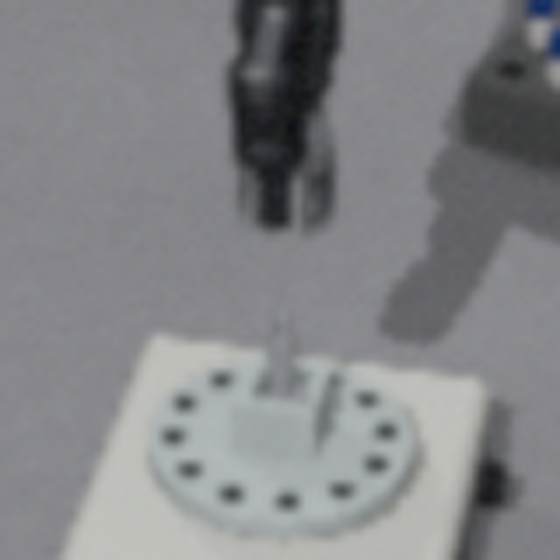

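The side crop shows the collar spanning about x 238–335, and the post tip at about (283,320) is roughly beneath it. The collar is about 1 mm too far toward the base, so I correct by that and descend.

Request:
step_arm(steps=[0.035,-0.001,0,0.02,0,0.035,-0.001,0,0.04,0,0.035,-0.001,0,0.052,0,0.035,-0.001,0,0.06,0,0.035,-0.001,0,0.066,0,0.035,-0.001,0,0.072,0,0.035,-0.001,0,0.072,0])

```text
t: 13.6
ee_pos: [0.55, -0.0464, 0.1315]
orientation: [-0.001, -0.096, 0.995, -0.0]
wrist_force: [-0.8, 0.4, -1.8]
finger_gap: 0.442
grip_force: 71.4
```

```bash
python3 - <<'E'
from h import *
p,M,a=go(.5495,-.0465,.1264,101)
E
```

```text
t 13.6 p [ 0.55   -0.0464  0.1315] ydeg 100.98 gap 37.7 F [-0.8  0.4 -1.8] grip 71.4 tilt [-0.001 -0.   ] q6 -1.65
shift [0.0005 0.     0.0051] roll -0.0003
```

Request:
step_arm(steps=[0.035,0,0,0.003,0,0.035,0,0,0.005,0,0.035,0,0,0.007,0,0.035,0,0,0.009,0,0.035,0,0,0.009,0])

```text
t: 14.02
ee_pos: [0.551, -0.0465, 0.1254]
orientation: [0.001, -0.096, 0.995, -0.0]
wrist_force: [-6.1, -0.3, 13.5]
finger_gap: 0.448
grip_force: 73.5
```

```bash
python3 - <<'E'
from h import *
p,M,a=go(.5495,-.0465,.1264,101)
E
```

```text
t 14.02 p [ 0.551  -0.0465  0.1254] ydeg 101.04 gap 38.2 F [-6.1 -0.3 13.5] grip 73.5 tilt [ 0.002 -0.001] q6 -1.65
shift [ 0.0014  0.0003 -0.001 ] roll 0.0007
```

Request:
step_arm(steps=[0.035,0.001,0,0,-0.1,0.035,0.001,0,0,-0.2,0.035,0.001,0,0,-0.3,0.035,0.001,0,0,-0.3])

```text
t: 14.35
ee_pos: [0.5511, -0.0466, 0.1258]
orientation: [0.002, -0.247, 0.969, -0.001]
wrist_force: [-1.9, -2.1, 10.9]
finger_gap: 0.444
grip_force: 72.9
```

Request:
step_arm(steps=[0.035,0,0,0,-0.1,0.035,0,0,0,-0.2,0.035,0,0,0,-0.3,0.035,0,0,0,-0.3])

```text
t: 14.68
ee_pos: [0.5511, -0.0462, 0.1257]
orientation: [0.002, -0.389, 0.921, -0.001]
wrist_force: [-1.6, 1.9, 10.9]
finger_gap: 0.444
grip_force: 72.9
```

Request:
step_arm(steps=[0.035,0,0,0,-0.1,0.035,0,0,0,-0.2,0.035,0,0,0,-0.3,0.035,0,0,0,-0.3])

```text
t: 15.02
ee_pos: [0.5506, -0.0461, 0.1251]
orientation: [0.002, -0.522, 0.853, -0.001]
wrist_force: [-0.5, -2.7, -0.1]
finger_gap: 0.442
grip_force: 71.5
```

Request:
step_arm(steps=[0.035,0,0,0.002,0,0.035,0,0,0.005,0,0.035,0,0,0.005,0])

```text
t: 15.27
ee_pos: [0.5494, -0.0465, 0.1178]
orientation: [0.0, -0.519, 0.855, -0.0]
wrist_force: [1.0, 0.7, 1.0]
finger_gap: 0.442
grip_force: 71.5
```

It dropped past the pin. Next I push it home.

Request:
step_arm(steps=[0.035,0,0,0.002,0,0.035,0,0,0.004,0,0.035,0,0,0.006,0,0.035,0,0,0.008,0,0.035,0,0,0.009,0,0.035,0,0,0.009,0,0.035,0,0,0.009,0], grip_force=100)

```text
t: 15.85
ee_pos: [0.5496, -0.0466, 0.1124]
orientation: [0.001, -0.52, 0.854, -0.001]
wrist_force: [-11.4, 2.3, 30.3]
finger_gap: 0.444
grip_force: 103.0
```

```bash
python3 - <<'E'
from h import *
p,M,a=go(None,0,0)
E
```

```text
t 15.85 p [ 0.5496 -0.0466  0.1124] ydeg 152.6 gap 37.9 F [-11.4   2.3  30.3] grip 103.0 tilt [ 0.002 -0.   ] q6 -0.75
```

Request:
step_arm(steps=[0.035,0.0004,0.0008,-0.001,0,0.035,0.0004,0.0008,-0.001,0,0.035,0.0004,0.0008,-0.001,0,0.035,0.0004,0.0008,-0.001,0])

```text
t: 16.18
ee_pos: [0.5496, -0.0465, 0.1125]
orientation: [0.001, -0.52, 0.854, -0.001]
wrist_force: [-4.5, 0.4, 18.6]
finger_gap: 0.441
grip_force: 101.4
```

```bash
python3 - <<'E'
from h import *
p,M,a=go(None,0,0)
s=env.snapshot("side");u,v=proj(s,[.549,-.047,.12]);u,v=int(u),int(v)
print([(o,np.round(x["centre"],4),round(x["conf"],2)) for o in ["collar","collar_top","carousel","reagent","tube_rack","tip_box"] for x in env.place_of(s,o)[:1]])
cv2.imwrite("pics/c6.png",cv2.resize(s["frame"][v-40:v+40,u-40:u+40],(560,560),interpolation=cv2.INTER_CUBIC))
p,M,a=go(None,0,0)
E
```

```text
t 16.18 p [ 0.5496 -0.0465  0.1125] ydeg 152.6 gap 37.7 F [-4.5  0.4 18.6] grip 101.4 tilt [ 0.003 -0.   ] q6 -0.75
[('collar', array([ 0.5502, -0.0474,  0.1081]), 0.54), ('collar_top', array([ 0.5495, -0.0468,  0.1469]), 0.7), ('carousel', array([ 0.5517, -0.0469,  0.0623]), 0.7), ('reagent', array([0.5261, 0.4626, 0.0026]), 0.7), ('tube_rack', array([ 5.136e-01, -4.579e-01, -3.000e-04]), 0.9), ('tip_box', array([0.6594, 0.2429, 0.0007]), 0.84)]
t 16.53 p [ 0.5496 -0.0465  0.1125] ydeg 152.6 gap 37.5 F [-6.2 -0.  18.6] grip 101.4 tilt [ 0.003 -0.   ] q6 -0.75
```

View pics/c6.png

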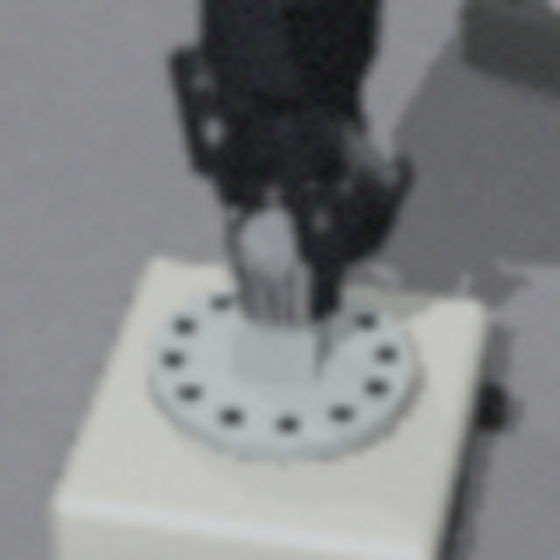

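The collar, at about (275,290) in the crop, sits directly on the hub with no gap. Its top reads z 0.147 against an expected 0.148, held by a steady push of about 18 N, and the bystanders haven't moved. I'm handing in.

```bash
python3 -c "
from workcell import env
print(env.hand_in())"
```

```text
the job is handed in; nothing more can be done
None
```

The carousel sits on the flange and the collar is over the pin, held gripped and pushed home on the hub; the bottle, tube rack and tip box haven't moved, and the job was handed in at about 17 s.

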